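# Spot temperature of the round heat sink

## Task

On the optical table, take the hand-held infrared thermometer out of its dock and hold it upright, nose down, about 5 cm above the middle of the round heat sink's top, steady for two seconds and without touching the heat sink. The two square heat sinks are not the ones to measure. Then put the thermometer back in its dock, fully seated and upright, and let go.

Things in the scene. Friction and masses are not known exactly. Their poses are not given: they have to be found in the camera images.
- probe_center (a point): Centre of the grey box grip (34 mm in its x, 28 mm in its y, 78 mm tall) of the loose infrared thermometer, 0.11 kg, which stands nose down in the dock; grip it here from above. Below: a black flange 52 mm across, 5 mm thick, its underside 44 mm under this point, then a dark nose tapering from 30 to 16 mm across, its flat tip 76 mm under this point. z points up, away from the nose
- probe_focus (a point): The thermometer's measuring point in the air, on its axis 50 mm beyond the nose tip, so 126 mm below the grip centre; it moves with the tool and is to be brought to the middle of the round heat sink's top. While docked it lies below the table
- round_sink_top (a point): Middle of the flat top of the round heat sink, the target: dark grey metal cylinder with ring-shaped fins, 58 mm across, 60 mm tall, fixed to the table, a pale paper dot 22 mm across at this point. Two square finned heat sinks, 54 mm wide, 60 and 52 mm tall, of the same metal and with the same dot, stand nearby and are not to be measured. z points up
- dock_mouth (a point): Centre of the dock's mouth, at rim height: a bare aluminium cup fixed to the table, 57 mm across outside, 40 mm tall, its round hole 40 mm across and 35 mm deep. Seated, the thermometer's flange rests on the rim, nose in the hole, and its grip centre is 44 mm above this point. z points up
Not all that is in view belongs to the job. Leave any pink or yellow look-alike of the part that bears probe_center alone.

How it is judged:
By the outcome, as a careful person would: the job done as asked, in the order asked, and still so for the second after the job is handed in, with the robot touching nothing.
It also fails if it takes over 48 s, if anything falls off the work surface, if the arm or the gripper's body presses on something with over 40 N, if the wrist force passes 120 N, or if a joint passes its speed limit or range.

## Robot

A 6-joint arm with a two-finger parallel gripper is mounted at the origin on the work surface. World frame = base frame: x ahead of the robot, y to its left, z up, the work surface at z = 0. Lengths are in mm, angles in rad, forces in N, time in s.
With the tool pointing down it reaches from about 350 to 950 mm from the base axis. Payload 17.4 kg.
Tool frame: the origin (TCP) lies midway between the tips of the shut fingers; the grasp point (between the pads) lies 19 mm behind it; z points along the fingers, y is the direction in which the jaws open and shut (so a half turn about z gives the same grasp; the last joint's range is limited). The gripper opens to 93 mm and grips with 3 to 60 N. Pads are 15 mm wide; open, the fingers measure 128 mm over their backs; the gripper's body (75 mm by 188 mm) begins 65 mm behind the grasp point.
Start: joints at [-1.362, 0.116, 1.442, -0, 1.584, -0.038], TCP at [164.894, -654.555, 191.546] pointing down, gripper open.
Joint ranges: [-2.83, 2.83], [-0.83, 2.19], [0.07, 2.5], [-1.14, 4.28], [0.01, 3], [-2.97, 2.97]. Speed limits (rad/s): [1.89, 1.89, 2.22, 3.14, 3.14, 3.14].

## Interface

Orientations are given as a rotation vector (axis times angle).
In Python, from bench import * gives the robot as it stands.
- The arm moves only by the tool servo_tool, never from a script. Its argument "plan" is one flat list of numbers, 7 for each row, row after row: the finger opening in m, from 0 to 0.093, then the shift along the tool's x, y, z in m, then the turn, a rotation vector about the tool's x, y, z in degrees. In form: [jaw, tx, ty, tz, wx, wy, wz, jaw, tx, ty, tz, wx, wy, wz, ...]. A call has 1 to 12 rows; each row is the pose to reach, as a shift and turn from the pose commanded when the call began, along the tool's axes at that moment; what a row does not reach only later rows make up. A row lasts 1/8 s, in which the tool goes at most 62.5 mm and 10.7 degrees, less where a joint would pass 70% of its speed; a pose out of reach is approached as far as the arm can. A call with a gripper value outside its range is refused whole. The fingers move at their own pace and stop on an object; "grip_force" is the grip in N (left out, the last holds). Time passes only in rows, so rows that repeat a pose let the fingers close. It gives the time, the measured TCP pose, the force and the opening at its end, in the units of the state.
- read_state(): the state, without advancing time (a new reading comes with each control period).
- camera(name): name is "scene" or "top" or "wrist"; returns a dict with "image" (420x560x3 uint8, red, green, blue), "range_z" (420x560 float32, mm along the optical axis (not along the pixel's ray), 0 where there is no reading), "fovy" (degrees; the focal length in pixels is half the picture's height over the tangent of half this angle, whatever the lens; pixels are square), "cx", "cy" (the principal point, pixels), "cam_to_world" (4x4, takes a point from camera to world coordinates). Camera axes: x right, y down, z forward; pixel columns grow to the right and rows downward; lengths in mm; the calibration is good to about 2 mm. A picture is of the moment at which its call begins.
- close_job(): hands the job in, once; it reports no verdict.
The state is a dict: "t": time; "joint_pos": joint angles; "joint_velocities": joint speeds; "tau": joint torques, N m; "tcp_pos": TCP position; "tcp_rot": TCP orientation; "force": force on the tool from outside, world axes, zero at the start; "moment": the same for the moment, N m; "width": opening from 0.0 (shut) to 1.0 (fully open).
Only numpy, scipy, OpenCV 4.12 (cv2) and the standard library are available. Lean on these libraries where they do the work, as an engineer would, in place of code of your own. Each camera call takes 0.05 s, during which the arm holds its last target.

## Working session

There is one attempt and no reset: what is moved stays moved. The work goes in short steps, Python scripts to look and compute and a tool call to move; the robot and the scene stay as the last step left them, time stands still between calls to the robot, and variables do not carry over. Pictures are saved under pics/ and viewed, and the job is handed in when it is done.

Besides the shell and the picture viewer there is one more tool, called after "Call:" by a JSON object that holds its "name" and its "arguments", one argument or row to a line. servo_tool: Moves the arm, as the interface text tells. Its arguments: {"type":"object","properties":{"plan":{"type":"array"},"grip_force":{"type":"number"}},"required":["plan"]}

```bash
mkdir -p pics
cat > h.py <<'E'
from bench import *
import numpy as np, cv2
def snap(n,f):
    c=camera(n); cv2.imwrite(f'pics/{f}.png',c['image'][:,:,::-1]); np.savez(f'pics/{f}.npz',**c); return c
def pts(c):
    h,w=c['range_z'].shape; f=h/2/np.tan(np.radians(c['fovy'])/2)
    u,v=np.meshgrid(np.arange(w),np.arange(h)); z=c['range_z']
    P=np.stack([(u-c['cx'])/f*z,(v-c['cy'])/f*z,z,np.ones_like(z)],-1)
    return (P@np.array(c['cam_to_world']).T)[...,:3]
E
python3 - <<'E'
from h import *
for n in ['scene','top','wrist']:
    c=snap(n,n+'0'); print(n,c['fovy'],c['cx'],c['cy'],np.round(c['cam_to_world'],3).tolist())
print(read_state())
E
```

```text
scene 55.69811496085256 280.9851190382529 206.61128125888382 [[-0.54, 0.533, -0.651, 1132.737], [0.842, 0.326, -0.431, 343.792], [-0.017, -0.781, -0.625, 652.478], [0.0, 0.0, 0.0, 1.0]]
top 47.53977040984774 278.03030521330874 217.7993434616174 [[-0.003, -0.993, 0.117, 426.14], [-1.0, 0.005, 0.016, -60.248], [-0.017, -0.117, -0.993, 1080.218], [0.0, 0.0, 0.0, 1.0]]
wrist 60.74656456871504 279.92117397647854 210.74712973569166 [[0.245, -0.925, -0.29, 245.786], [-0.97, -0.234, -0.071, -633.194], [-0.002, 0.299, -0.954, 384.054], [0.0, 0.0, 0.0, 1.0]]
{'t': 0.15, 'joint_pos': array([-1.36178635e+00,  1.16347151e-01,  1.44210790e+00, -2.48022313e-06,
        1.58396294e+00, -3.78311232e-02]), 'joint_velocities': array([ 0.00039946, -0.00112607, -0.00225351, -0.00014292,  0.00143284,
       -0.00035696]), 'tau': array([ 6.32769297e-04, -7.21761203e+01, -6.22949624e+01,  7.79015967e-02,
        2.25447648e-02, -5.09834172e-05]), 'tcp_pos': array([ 164.86606881, -654.38274154,  190.99651455]), 'tcp_rot': array([-3.11687980e+00, -3.86652215e-01,  1.14677941e-04]), 'force': array([ 0.09510761,  0.13855715, -0.58149357]), 'moment': array([0.02806835, 0.03757034, 0.03538939]), 'width': 1.0003539990104333}
```

View pics/scene0.png

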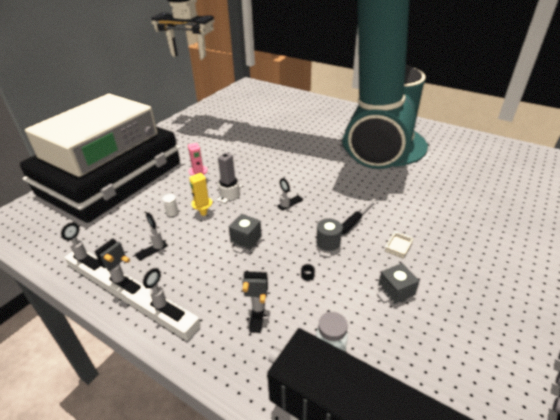

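View pics/top0.png

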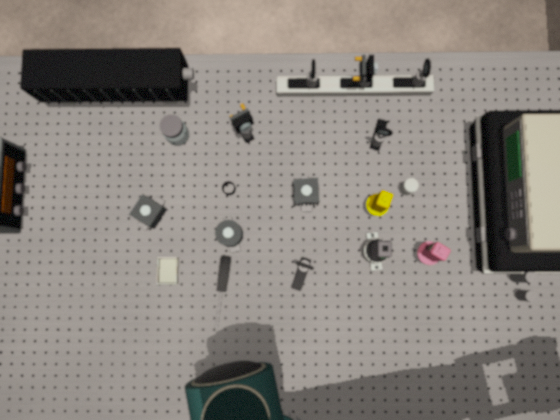

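The thermometer stands in its dock at scene (228,175) and top (380,249). Yellow and pink look-alikes are close by at top (380,203) and (433,252). The round sink is at top (228,232) and scene (329,230). The square ones are at top (306,190) and (147,211).

Run:
```python
from h import *
for n,rois in [('top',{'probe':(355,225,410,275),'round':(210,215,247,250),'sq1':(285,172,325,210),'yel':(360,185,400,222),'pink':(412,235,455,270)}),('scene',{'probe':(210,145,245,205),'round':(312,212,347,255)})]:
    c=dict(np.load(f'pics/{n}0.npz')); P=pts(c); img=c['image']
    for k,(a,b,d,e) in rois.items():
        Q=P[b:e,a:d].reshape(-1,3); I=img[b:e,a:d].reshape(-1,3).astype(int)
        ok=(c['range_z'][b:e,a:d].ravel()>0)
        Q=Q[ok];I=I[ok]
        print(n,k,'zmax',np.percentile(Q[:,2],[50,90,98,100]).round(1), 'hist',np.histogram(Q[:,2],bins=range(-10,150,10))[0])
        zt=np.percentile(Q[:,2],99)
        T=Q[Q[:,2]>zt-6]
        lo,hi=T.min(0),T.max(0)
        print('   top centre',((lo+hi)/2).round(1),'ext',(hi-lo).round(1),'n',len(T), T.mean(0).round(1))
        if k in('round','sq1'):
            m=(I.min(1)>170)&(Q[:,2]>50)
            m2=(I.mean(1)>150)&(Q[:,2]>45)
            if m2.any(): print('   dot',Q[m2].mean(0).round(1),m2.sum(),np.ptp(Q[m2],0))
for n,(a,b,d,e) in {'top':(340,170,470,290),'scene':(150,120,350,280)}.items():
    c=np.load(f'pics/{n}0.npz')['image'][b:e,a:d,::-1]; s=4 if n=='scene' else 5
    cv2.imwrite(f'pics/{n}z.png',cv2.resize(c,None,fx=s if n!='scene' else 3.5,fy=s if n!='scene' else 3.5,interpolation=2))
```

```text
top probe zmax [  1.6  98.5 124.4 128.9] hist [ 764 1301   59   22   51  192   16   15   18   17   13   19   40  212
    0]
   top centre [ 477.7 -257.5  124.2] ext [32.2 26.5  9.5] n 221 [ 477.5 -257.7  123.3]
top round zmax [ 9.  62.1 64.1 65.7] hist [235 418  31  14  14  14 204 360   0   0   0   0   0   0   0]
   top centre [516.6  64.2  62.2] ext [56.4 56.3  7.1] n 483 [516.4  63.5  61.2]
   dot [515.9  64.6  61.3] 93 [21.81915925 22.21988638  8.01524552]
top sq1 zmax [ 4.2 61.9 63.6 67.8] hist [322 513  23   9  12   7 244 384   0   0   0   0   0   0   0]
   top centre [ 608.1 -105.3   63.1] ext [55.6 54.1  9.4] n 549 [ 607.6 -105.2   61. ]
   dot [ 607.3 -104.7   61.6] 95 [39.38255673 37.11523902  9.82854203]
top yel zmax [  1.9 114.1 117.1 120.5] hist [369 593   0   0 147  27  16  20  21  18  19  29 213   1   0]
   top centre [ 579.  -263.1  116.4] ext [35.1 32.4  8.4] n 192 [ 578.8 -263.4  115.4]
top pink zmax [  2.4 114.4 117.3 120.7] hist [374 542   0   0 160  31  22  23  28  26  25  39 229   2   0]
   top centre [ 472.7 -371.7  116.3] ext [34.3 38.   8.8] n 219 [ 472.4 -371.6  115.3]
scene probe zmax [  0.9  94.8 122.4 125.3] hist [749 572  70  65  84 119  48  50  47  51  51  54  52  77   0]
   top centre [ 480.6 -257.6  121.3] ext [34.3 27.7  7.9] n 90 [ 482.5 -255.7  122. ]
scene round zmax [15.6 60.1 61.4 63.8] hist [356 335 104 137  90  82 234 161   0   0   0   0   0   0   0]
   top centre [518.2  63.7  59.8] ext [58.1 57.5  7.8] n 372 [519.6  65.   59.8]
   dot [514.7  60.5  59.7] 106 [49.66834168 42.41822025 15.38216691]
```

View pics/topz.png

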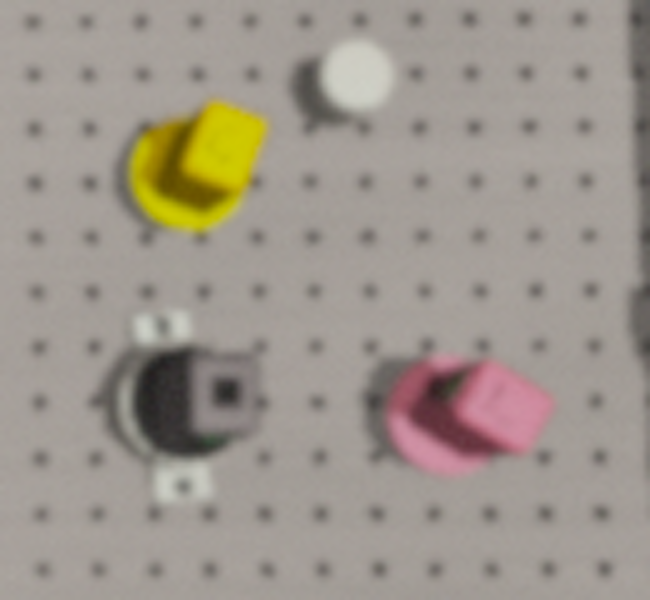

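View pics/scenez.png

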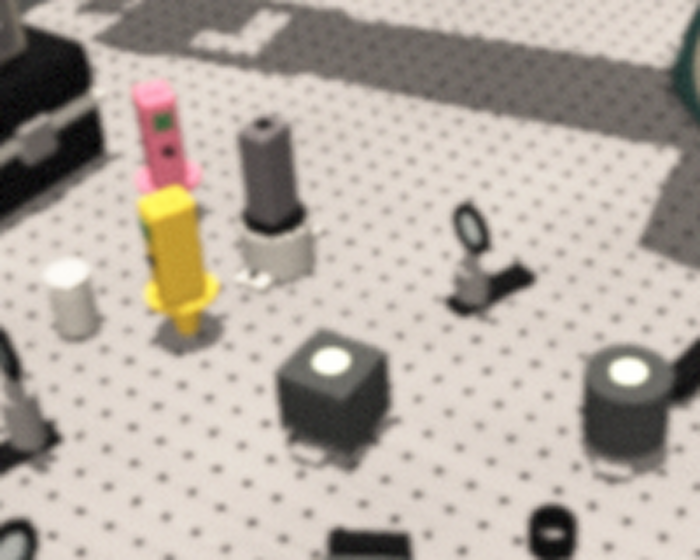

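Both views agree to within 3 mm. The probe is at about (478,-257.6) with its top at z=123, as expected from 40+44+39. The round sink is at about (516.5,64), z≈60. I'll move above the probe via a waypoint that stays clear of the instrument case, then look with the wrist camera.

```bash
cat >> h.py <<'E'
from scipy.spatial.transform import Rotation as Rn
def R_of(yaw):  # tool down, tool x at yaw deg in world
    a=np.radians(yaw); c,s=np.cos(a),np.sin(a)
    return Rn.from_matrix(np.array([[c,s,0],[s,-c,0],[0,0,-1.]]))
def shift(p0,R0,p1,R1):
    return (R0.inv().apply(np.array(p1)-p0)/1000).round(4),(R0.inv()*R1).as_rotvec(degrees=True).round(2)
E
python3 - <<'E'
from h import *
P=pts(dict(np.load('pics/top0.npz')))
Q=P[100:280,465:560].reshape(-1,3);Q=Q[Q[:,2]>40];print(Q.min(0),Q.max(0))
s=read_state();R=Rn.from_rotvec(s['tcp_rot']);print(R.as_matrix().round(4))
p0=[164.894,-654.555,191.546]
for t in [(240,-400,262),(477,-257.6,262)]: print(shift(p0,R,t,R_of(0)))
E
```

```text
[ 414.46093609 -636.99293109   40.04712513] [ 772.05511497  -60.24813514 1080.21777628]
[[ 9.697e-01  2.443e-01 -2.000e-04]
 [ 2.443e-01 -9.697e-01  8.000e-04]
 [ 0.000e+00 -8.000e-04 -1.000e+00]]
(array([ 0.135 , -0.2285, -0.0703]), array([-0.05,  0.  , 14.14]))
(array([ 0.3996, -0.3087, -0.0702]), array([-0.05,  0.  , 14.14]))
```

Call:
{"name": "servo_tool", "arguments": {
  "plan": [0.093, 0.03, -0.05, -0.0175, 0, 0, 3.5, 0.093, 0.065, -0.11, -0.035, 0, 0, 7, 0.093, 0.1, -0.17, -0.053, 0, 0, 10.6, 0.093, 0.135, -0.2285, -0.0702, 0, 0, 14.1, 0.093, 0.19, -0.245, -0.0702, 0, 0, 14.1, 0.093, 0.245, -0.262, -0.0702, 0, 0, 14.1, 0.093, 0.3, -0.278, -0.0702, 0, 0, 14.1, 0.093, 0.35, -0.294, -0.0702, 0, 0, 14.1, 0.093, 0.3996, -0.3087, -0.0702, 0, 0, 14.1, 0.093, 0.3996, -0.3087, -0.0702, 0, 0, 14.1, 0.093, 0.3996, -0.3087, -0.0702, 0, 0, 14.1, 0.093, 0.3996, -0.3087, -0.0702, 0, 0, 14.1]
}}

```text
t: 1.65
tcp_pos: [476.2, -258.2, 261.9]
tcp_rot: [3.141, -0.001, 0.0]
force: [-0.1, -0.3, 0.2]
width: 1.002
```

Run:
```python
from h import *
c=snap('wrist','w1'); s=read_state(); print(s['t'],s['tcp_pos'],Rn.from_rotvec(s['tcp_rot']).as_matrix().round(3).tolist(),s['force'])
P=pts(c);m=(c['range_z']>0)&(P[...,2]>112)&(P[...,2]<135)
n,l,st,ce=cv2.connectedComponentsWithStats(m.astype(np.uint8))
for i in range(1,n):
    if st[i,4]>300:
        Q=P[l==i];print(st[i],Q.mean(0).round(1),cv2.minAreaRect(Q[:,:2].astype(np.float32)))
```

```text
1.7 [ 476.23141434 -258.26415206  261.98388448] [[1.0, -0.001, 0.0], [-0.001, -1.0, -0.0], [0.0, 0.0, -1.0]] [0.10158565 0.16447171 0.04326549]
[ 266   53   40   46 1169] [ 579.3 -261.8  114.8] ((579.3040161132812, -261.7480163574219), (27.39211082458496, 33.397422790527344), 67.72573852539062)
[547  94  13  56 423] [ 533.8 -506.5  121.9] ((539.067626953125, -507.46075439453125), (5.661240577697754, 48.986793518066406), 89.1866455078125)
[531 149  24  51 433] [ 488.8 -504.1  125.7] ((489.13751220703125, -504.29083251953125), (54.915550231933594, 17.564538955688477), 14.518170356750488)
[ 266  169   29   36 1004] [ 479.4 -256.9  122.4] ((478.10137939453125, -257.0804443359375), (27.144447326660156, 33.477474212646484), 89.4471206665039)
[375 173  41  37 862] [ 473.1 -370.   114.7] ((472.6960754394531, -370.249755859375), (33.111839294433594, 27.444753646850586), 58.84965133666992)
```

View pics/w1.png

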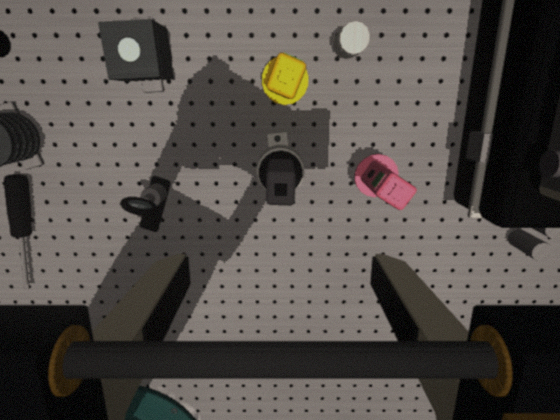

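The wrist view shows the probe top at (280,187) px. That gives a centre of (478,-257) with the 34 mm side along x (yaw within 1°), matching the other two views. I'll descend and grip.

Call:
{"name": "servo_tool", "arguments": {
  "plan": [0.093, 0.0018, -0.0008, 0.03, 0, 0, 0, 0.093, 0.0018, -0.0008, 0.08, 0, 0, 0, 0.093, 0.0018, -0.0008, 0.125, 0, 0, 0, 0.093, 0.0018, -0.0008, 0.165, 0, 0, 0, 0.093, 0.0018, -0.0008, 0.19, 0, 0, 0, 0.093, 0.0018, -0.0008, 0.197, 0, 0, 0, 0.093, 0.0018, -0.0008, 0.197, 0, 0, 0]
}}

```text
t: 2.58
tcp_pos: [478.7, -257.2, 65.4]
tcp_rot: [3.141, 0.0, 0.001]
force: [0.2, 0.1, -0.2]
width: 1.001
```

Call:
{"name": "servo_tool", "arguments": {
  "plan": [0.04, 0, 0, 0, 0, 0, 0, 0.015, 0, 0, 0, 0, 0, 0, 0.015, 0, 0, 0, 0, 0, 0, 0.015, 0, 0, 0, 0, 0, 0, 0.015, 0, 0, 0, 0, 0, 0, 0.015, 0, 0, 0, 0, 0, 0, 0.015, 0, 0, 0, 0, 0, 0],
  "grip_force": 20
}}

```text
t: 3.45
tcp_pos: [478.8, -256.8, 64.8]
tcp_rot: [3.141, 0.001, 0.0]
force: [-0.5, 0.6, -2.2]
width: 0.298
```

Run:
```python
from h import *
c=snap('scene','s2'); s=read_state(); print(s['t'],s['tcp_pos'],s['force'],s['width']*93)
cv2.imwrite('pics/s2z.png',cv2.resize(c['image'][80:260,130:330,::-1],None,fx=3.3,fy=3.3))
```

```text
3.5 [ 478.75954168 -256.80354551   64.7064429 ] [-0.73275429  0.73106043 -0.70714889] 27.779574469053937
```

View pics/s2z.png

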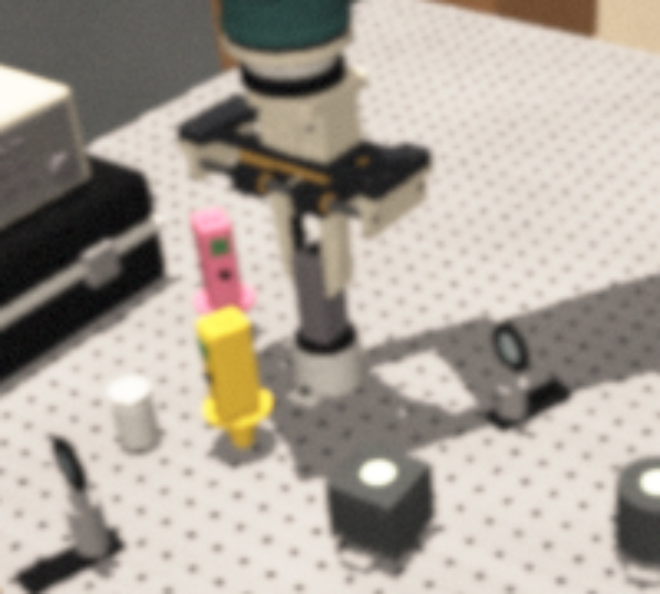

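The grip is sound: 28 mm opening on the 28 mm side. Next I lift straight out and carry it above the round sink, staying high.

Call:
{"name": "servo_tool", "arguments": {
  "plan": [0.015, 0, 0, -0.015, 0, 0, 0, 0.015, 0, 0, -0.045, 0, 0, 0, 0.015, 0, 0, -0.085, 0, 0, 0, 0.015, 0, 0, -0.12, 0, 0, 0, 0.015, 0.002, -0.02, -0.15, 0, 0, 0, 0.015, 0.007, -0.06, -0.15, 0, 0, 0, 0.015, 0.013, -0.11, -0.15, 0, 0, 0, 0.015, 0.02, -0.165, -0.15, 0, 0, 0, 0.015, 0.027, -0.22, -0.15, 0, 0, 0, 0.015, 0.033, -0.27, -0.15, 0, 0, 0, 0.015, 0.037, -0.305, -0.15, 0, 0, 0, 0.015, 0.0385, -0.3216, -0.15, 0, 0, 0]
}}

```text
t: 5.0
tcp_pos: [517.0, 66.4, 215.7]
tcp_rot: [-3.141, -0.004, -0.001]
force: [0.2, 0.1, -1.4]
width: 0.303
```

Call:
{"name": "servo_tool", "arguments": {
  "plan": [0.015, 0, 0, 0.005, 0, 0, 0, 0.015, 0, 0, 0.012, 0, 0, 0, 0.015, 0, 0, 0.02, 0, 0, 0, 0.015, 0, 0, 0.02, 0, 0, 0, 0.015, 0, 0, 0.02, 0, 0, 0]
}}

```text
t: 5.62
tcp_pos: [517.1, 64.5, 194.9]
tcp_rot: [3.142, 0.0, 0.0]
force: [-0.1, -0.4, -0.9]
width: 0.297
```

Run:
```python
from h import *
s=read_state(); print(s['t'],s['tcp_pos'],s['tcp_rot'],s['force'],s['width']*93)
for n in ['scene','wrist']:
    c=snap(n,n+'3')
    if n=='scene': cv2.imwrite('pics/s3z.png',cv2.resize(c['image'][60:270,240:420,::-1],None,fx=2.8,fy=2.8))
```

```text
5.625 [517.07384193  64.5142589  194.85002827] [3.14158662e+00 2.96557219e-04 8.85963184e-05] [-0.13565699 -0.36763838 -0.87978468] 27.662360604529812
```

View pics/s3z.png

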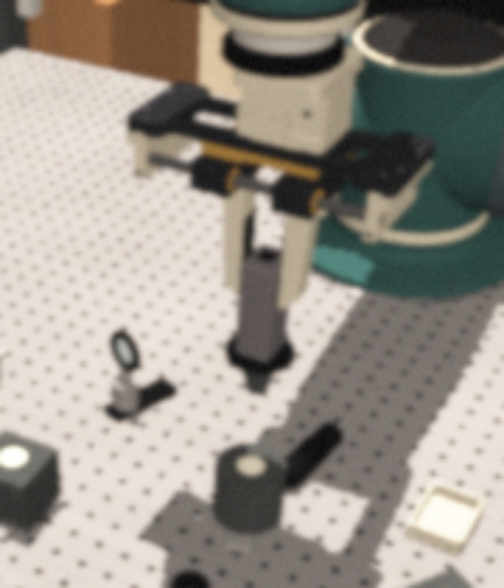

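View pics/wrist3.png

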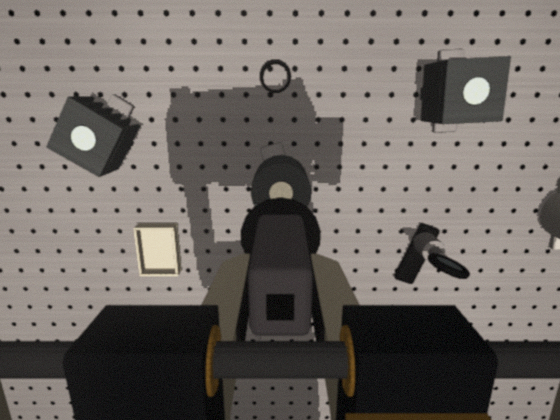

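Run:
```python
from h import *
for n,b in [('scene',(300,160,365,215)),('wrist',(225,190,335,300))]:
    c=dict(np.load(f'pics/{n}3.npz'));P=pts(c)
    a0,b0,a1,b1=b
    Q=P[b0:b1,a0:a1];I=c['image'][b0:b1,a0:a1].max(-1)
    for lo,hi,nm in [(168,179,'flange'),(140,166,'nose')]:
        m=(Q[...,2]>lo)&(Q[...,2]<hi)&(I<70); q=Q[m]
        if len(q)<10: continue
        (r,xx)=np.linalg.lstsq(np.c_[2*q[:,:2],np.ones(len(q))],(q[:,:2]**2).sum(1),rcond=None)[:2]
        print(n,nm,len(q),q.min(0).round(1),q.max(0).round(1),'circ',r[:2].round(1),np.sqrt(r[2]+r[0]**2+r[1]**2).round(1))
# dot/sink in wrist
c=dict(np.load('pics/wrist3.npz'));P=pts(c);Q=P[150:240,230:330].reshape(-1,3)
m=(Q[:,2]>54)&(Q[:,2]<68);q=Q[m];print(len(q),q.min(0),q.max(0),np.median(q[:,2]))
```

```text
scene flange 134 [501.8  42.1 169.8] [544.   89.5 178.9] circ [521.5  66.5] 18.7
scene nose 30 [521.4  62.4 145.3] [529.8  74.7 159.8] circ [525.3  68.4] 4.2
wrist flange 1812 [503.9  40.7 171.6] [542.2  91.4 177.7] circ [517.1  65.8] 21.5
1943 [503.33299765  37.51645239  54.57489264] [544.72777237  94.31698847  62.35186385] 59.971315317121196
```

In the wrist view the flange centre is at about (516.2,66.0) and the sink centre at about (515.7,65.9), so they agree within 1 mm. I'll lower 28 mm so the focus meets the top, then hold for more than 2 s.

Call:
{"name": "servo_tool", "arguments": {
  "plan": [0.015, 0, 0, 0.006, 0, 0, 0, 0.015, 0, 0, 0.014, 0, 0, 0, 0.015, 0, 0, 0.022, 0, 0, 0, 0.015, 0, 0, 0.028, 0, 0, 0, 0.015, 0, 0, 0.028, 0, 0, 0, 0.015, 0, 0, 0.028, 0, 0, 0, 0.015, 0, 0, 0.028, 0, 0, 0, 0.015, 0, 0, 0.028, 0, 0, 0]
}}

```text
t: 6.72
tcp_pos: [517.1, 64.8, 166.9]
tcp_rot: [3.142, 0.001, 0.0]
force: [-0.8, 0.6, -2.1]
width: 0.3
```

Run:
```python
from h import *
s=read_state(); print(s['t'],s['tcp_pos'],s['tcp_rot'],s['force'],s['width']*93)
c=snap('scene','s4');cv2.imwrite('pics/s4z.png',cv2.resize(c['image'][100:270,270:400,::-1],None,fx=3.4,fy=3.4))
for n,b in [('scene',(300,170,365,228)),('wrist',(225,190,335,300))]:
    if n=='wrist': c=snap('wrist','w4')
    P=pts(c);a0,b0,a1,b1=b
    Q=P[b0:b1,a0:a1];I=c['image'][b0:b1,a0:a1].max(-1)
    m=(Q[...,2]>139)&(Q[...,2]<152)&(I<70);q=Q[m];print(n,'flange',len(q),q.min(0).round(1),q.max(0).round(1),np.median(q[:,2]))
```

```text
6.725 [517.10963002  64.83017647 166.92725998] [3.14159183e+00 1.12056919e-03 4.45890280e-04] [-0.80092235  0.56910362 -2.1282966 ] 27.89415393311051
scene flange 129 [499.9  44.8 141. ] [544.2  89.7 151.3] 147.0596851274767
wrist flange 1809 [503.6  41.  142.2] [542.3  91.  152. ] 147.2680101611017
```

View pics/s4z.png

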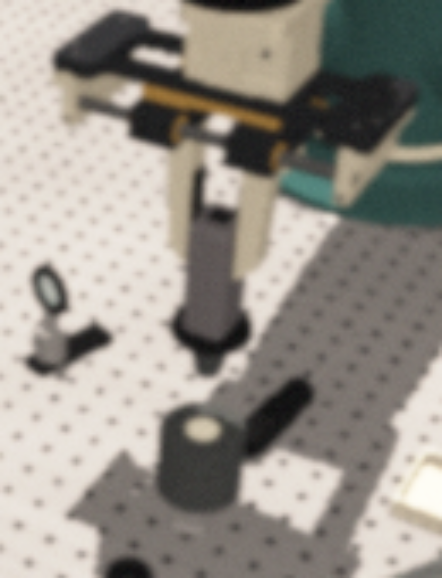

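The thermometer is upright over the round sink with its flange top at z=147, exactly as required for 50 mm. Now I hold for about 3 s.

Call:
{"name": "servo_tool", "arguments": {
  "plan": [0.015, 0, 0, 0, 0, 0, 0, 0.015, 0, 0, 0, 0, 0, 0, 0.015, 0, 0, 0, 0, 0, 0, 0.015, 0, 0, 0, 0, 0, 0, 0.015, 0, 0, 0, 0, 0, 0, 0.015, 0, 0, 0, 0, 0, 0, 0.015, 0, 0, 0, 0, 0, 0, 0.015, 0, 0, 0, 0, 0, 0, 0.015, 0, 0, 0, 0, 0, 0, 0.015, 0, 0, 0, 0, 0, 0, 0.015, 0, 0, 0, 0, 0, 0, 0.015, 0, 0, 0, 0, 0, 0]
}}

```text
t: 8.32
tcp_pos: [517.0, 64.9, 166.7]
tcp_rot: [3.142, 0.001, -0.0]
force: [-0.4, 0.0, -2.7]
width: 0.298
```

Call:
{"name": "servo_tool", "arguments": {
  "plan": [0.015, 0, 0, 0, 0, 0, 0, 0.015, 0, 0, 0, 0, 0, 0, 0.015, 0, 0, 0, 0, 0, 0, 0.015, 0, 0, 0, 0, 0, 0, 0.015, 0, 0, 0, 0, 0, 0, 0.015, 0, 0, 0, 0, 0, 0, 0.015, 0, 0, 0, 0, 0, 0, 0.015, 0, 0, 0, 0, 0, 0, 0.015, 0, 0, 0, 0, 0, 0, 0.015, 0, 0, 0, 0, 0, 0, 0.015, 0, 0, 0, 0, 0, 0, 0.015, 0, 0, 0, 0, 0, 0]
}}

```text
t: 9.82
tcp_pos: [517.0, 64.8, 166.7]
tcp_rot: [3.142, 0.001, -0.0]
force: [0.7, -0.6, -1.7]
width: 0.3
```

Held steady for over 3 s (drift under 0.3 mm). With the dock empty, I'll check its mouth before returning.

Run:
```python
from h import *
for n,b in [('top',(345,220,410,280)),('scene',(205,160,250,210))]:
    c=snap(n,n+'5');P=pts(c);a0,b0,a1,b1=b
    Q=P[b0:b1,a0:a1];m=((Q[...,2]>36)&(Q[...,2]<46)).astype(np.uint8);q=Q[m>0]
    print(n,len(q),q.min(0).round(1),q.max(0).round(1),((q.min(0)+q.max(0))/2).round(1),cv2.minEnclosingCircle(q[:,:2].astype(np.float32)))
    cv2.imwrite(f'pics/{n}5z.png',cv2.resize(c['image'][b0:b1,a0:a1,::-1],None,fx=8,fy=8))
```

```text
top 278 [ 451.6 -286.7   36.1] [ 506.2 -229.8   45.4] [ 478.9 -258.3   40.7] ((478.0689697265625, -257.9923095703125), 28.72542381286621)
scene 170 [ 451.4 -363.4   36. ] [ 587.9 -230.1   45.9] [ 519.7 -296.7   40.9] ((519.65673828125, -300.3369140625), 92.9365463256836)
```

View pics/top5z.png

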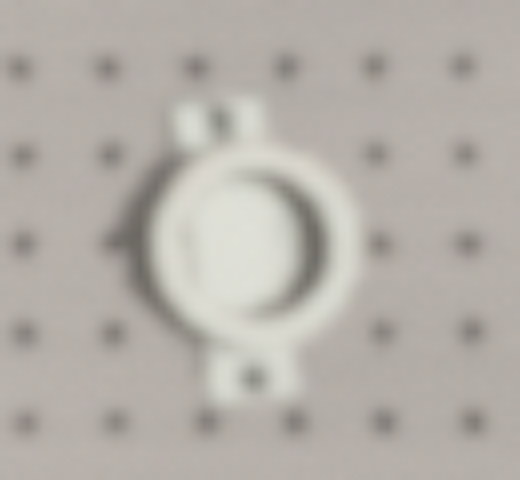

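The empty dock mouth is at about (478.5,-258), z≈40 (top view crop centre about (255,247), 57 mm outside). That matches the pick-up pose, so I return there.

Call:
{"name": "servo_tool", "arguments": {
  "plan": [0.015, 0, 0, -0.015, 0, 0, 0, 0.015, 0, 0, -0.035, 0, 0, 0, 0.015, 0, 0.02, -0.048, 0, 0, 0, 0.015, -0.006, 0.06, -0.048, 0, 0, 0, 0.015, -0.013, 0.11, -0.048, 0, 0, 0, 0.015, -0.02, 0.165, -0.048, 0, 0, 0, 0.015, -0.027, 0.22, -0.048, 0, 0, 0, 0.015, -0.033, 0.27, -0.048, 0, 0, 0, 0.015, -0.037, 0.305, -0.048, 0, 0, 0, 0.015, -0.0383, 0.322, -0.048, 0, 0, 0, 0.015, -0.0383, 0.322, -0.048, 0, 0, 0, 0.015, -0.0383, 0.322, -0.048, 0, 0, 0]
}}

```text
t: 11.42
tcp_pos: [479.3, -256.2, 215.1]
tcp_rot: [-3.141, -0.002, -0.001]
force: [-0.3, -0.4, -1.4]
width: 0.3
```

Run:
```python
from h import *
s=read_state(); print(s['t'],s['tcp_pos'],s['tcp_rot'],s['force'],s['width']*93)
c=snap('scene','s6');cv2.imwrite('pics/s6z.png',cv2.resize(c['image'][40:230,150:320,::-1],None,fx=3,fy=3))
```

```text
11.425 [ 479.29705953 -256.23008582  215.14552553] [-3.14143056e+00 -2.34633535e-03 -5.70947835e-04] [-0.34122537 -0.42254753 -1.40047519] 27.882782414893136
```

View pics/s6z.png

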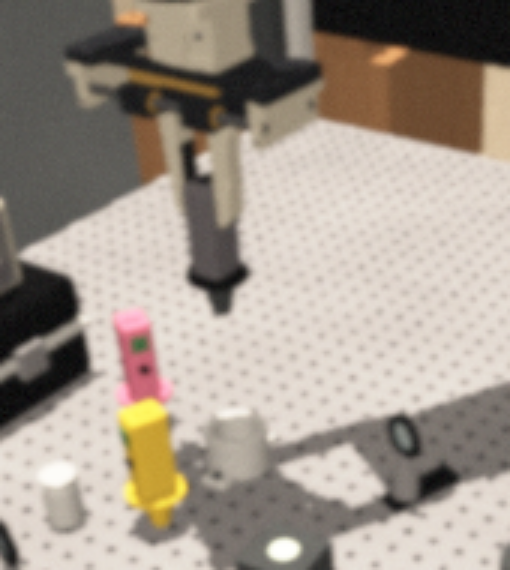

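Call:
{"name": "servo_tool", "arguments": {
  "plan": [0.015, -0.0005, 0.001, 0.02, 0, 0, 0, 0.015, -0.0005, 0.001, 0.055, 0, 0, 0, 0.015, -0.0005, 0.001, 0.085, 0, 0, 0, 0.015, -0.0005, 0.001, 0.105, 0, 0, 0, 0.015, -0.0005, 0.001, 0.12, 0, 0, 0, 0.015, -0.0005, 0.001, 0.132, 0, 0, 0, 0.015, -0.0005, 0.001, 0.142, 0, 0, 0, 0.015, -0.0005, 0.001, 0.147, 0, 0, 0, 0.015, -0.0005, 0.001, 0.149, 0, 0, 0, 0.015, -0.0005, 0.001, 0.1505, 0, 0, 0, 0.015, -0.0005, 0.001, 0.1505, 0, 0, 0]
}}

```text
t: 12.85
tcp_pos: [478.7, -258.3, 64.7]
tcp_rot: [3.141, 0.001, 0.001]
force: [0.4, 0.0, 0.1]
width: 0.305
```

Run:
```python
from h import *
s=read_state(); print(s['t'],s['tcp_pos'],s['tcp_rot'],s['force'],s['width']*93)
c=snap('scene','s7');cv2.imwrite('pics/s7z.png',cv2.resize(c['image'][80:230,170:290,::-1],None,fx=4,fy=4))
```

```text
12.85 [ 478.66862736 -258.33920359   64.65944692] [3.14120403e+00 1.13267014e-03 9.13042391e-04] [0.40049303 0.03531624 0.0903396 ] 28.396485214451186
```

View pics/s7z.png

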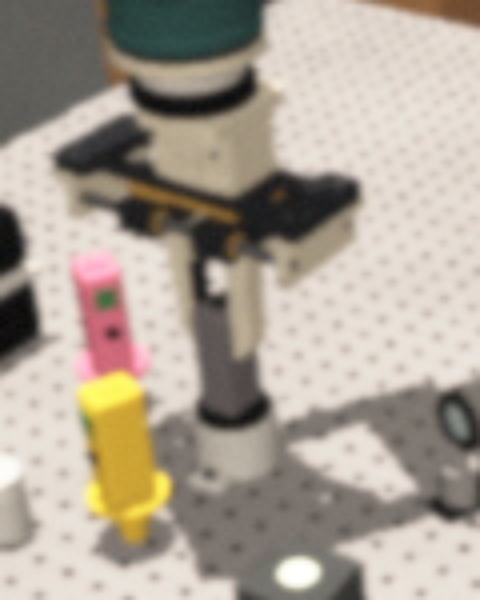

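It is back on the rim, with the flange touching (force change of about 2 N) at the same height as before. I nudge 0.8 mm in y toward the original position, then release and retreat straight up.

Call:
{"name": "servo_tool", "arguments": {
  "plan": [0.015, 0, -0.0008, 0.0005, 0, 0, 0, 0.015, 0, -0.0008, 0.0005, 0, 0, 0, 0.04, 0, -0.0008, 0, 0, 0, 0, 0.06, 0, -0.0008, 0, 0, 0, 0, 0.085, 0, -0.0008, 0, 0, 0, 0, 0.085, 0, -0.0008, 0, 0, 0, 0, 0.085, 0, -0.0008, 0, 0, 0, 0, 0.085, 0, -0.0008, 0, 0, 0, 0]
}}

```text
t: 13.9
tcp_pos: [478.5, -257.3, 64.2]
tcp_rot: [-3.141, -0.001, 0.0]
force: [-0.1, 0.0, -0.4]
width: 0.887
```

Call:
{"name": "servo_tool", "arguments": {
  "plan": [0.085, 0, 0, -0.02, 0, 0, 0, 0.085, 0, 0, -0.06, 0, 0, 0, 0.085, 0, 0, -0.11, 0, 0, 0, 0.085, 0, 0, -0.16, 0, 0, 0, 0.085, 0, 0, -0.2, 0, 0, 0, 0.085, -0.05, 0, -0.2, 0, 0, 0, 0.085, -0.08, 0, -0.2, 0, 0, 0, 0.085, -0.08, 0, -0.2, 0, 0, 0, 0.085, -0.08, 0, -0.2, 0, 0, 0]
}}

```text
t: 15.02
tcp_pos: [398.8, -257.5, 265.2]
tcp_rot: [3.141, 0.001, 0.002]
force: [-0.6, -0.4, -0.2]
width: 0.914
```

Run:
```python
from h import *
s=read_state(); print(s['t'],s['tcp_pos'],s['force'],s['width']*93)
c=snap('scene','s8');cv2.imwrite('pics/s8z.png',cv2.resize(c['image'][80:230,170:290,::-1],None,fx=4,fy=4))
P=pts(c)[145:205,210:245].reshape(-1,3);P=P[P[:,2]>117];print(P.mean(0),P.max(0))
c=snap('wrist','w8');P=pts(c);m=(P[...,2]>112)&(P[...,2]<135)
n,l,st,ce=cv2.connectedComponentsWithStats(m.astype(np.uint8))
for i in range(1,n):
    if st[i,4]>300:
        Q=P[l==i];print(st[i],Q.mean(0).round(1),cv2.minAreaRect(Q[:,:2].astype(np.float32)))
m=(np.hypot(P[...,0]-478,P[...,1]+257)<40)&(P[...,2]>36)&(P[...,2]<50)
q=P[m];print(np.histogram(q[:,2],bins=range(36,51,1)))
d=q[q[:,2]>43.5];print('flange',d.min(0),d.max(0),len(d))
```

```text
15.025 [ 398.78457185 -257.45223452  265.19684685] [-0.5962517  -0.41725104 -0.1538201 ] 84.99073524806444
[ 522.7548006  -218.1764513   154.73962914] [1132.73711785  343.79155116  652.47773374]
[ 265   84   32   41 1204] [ 477.8 -256.2  122.5] ((477.1501159667969, -256.3493957519531), (27.81421661376953, 35.39332962036133), 89.2840805053711)
[ 383   89   43   42 1049] [ 472.6 -370.1  114.6] ((472.2184753417969, -370.5362854003906), (33.63999938964844, 27.46573829650879), 57.789756774902344)
(array([  3,  16,  56, 138,  77,  18,   7,  72, 217, 209,  45,   7,   0,
         0]), array([36, 37, 38, 39, 40, 41, 42, 43, 44, 45, 46, 47, 48, 49, 50]))
flange [ 452.86580031 -281.54993327   43.51441228] [ 503.70120535 -230.68138167   47.49668518] 528
```

View pics/s8z.png

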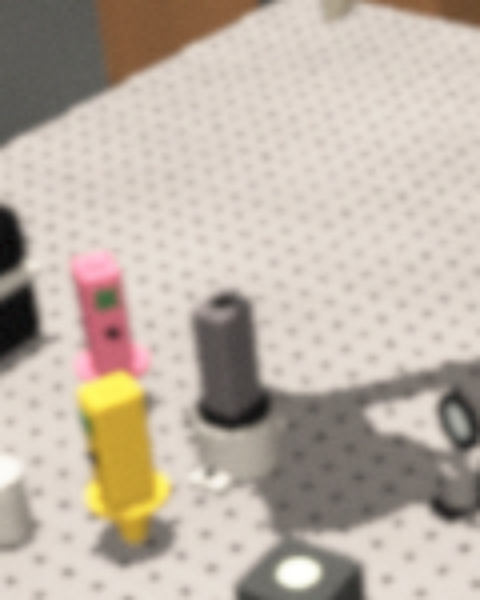

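View pics/w8.png

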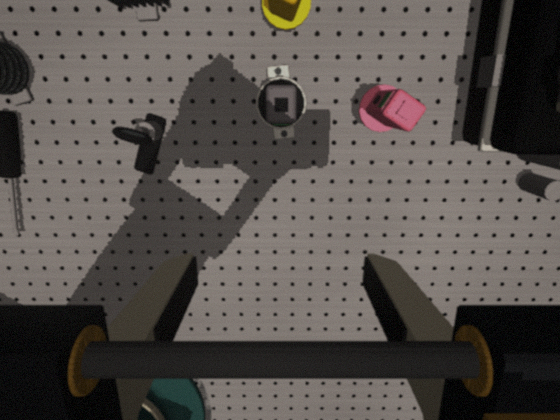

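The thermometer stands upright in the dock (wrist view at (282,103)). Its top is at z≈122.5 and the flange top at z≈45, centred at (478.3,-256.1), with the rim at z≈40. That is fully seated, with the gripper clear, so I hand it in.

```bash
python3 -c "
from bench import *
print(close_job())"
```

```text
the job is handed in; nothing more can be done
None
```

I took the thermometer out of its dock, held it nose down over the middle of the round heat sink, then put it back, let go and handed the job in at about 15 s.

- **Hold:** it was steady for just over 3 s, with arm readings drifting less than 0.3 mm. The axis was within about 1 mm of the sink's centre. The flange top was at z ≈ 147 mm, which puts the tip about 50 mm above the sink top. Forces stayed near zero, so nothing touched the sink.
- **Back in the dock:** the last wrist view shows the thermometer upright with its top at z ≈ 122.5 mm (123 expected). The flange top is at z ≈ 45 mm over the rim at about 40 mm, so it is fully seated. The gripper is open, about 20 cm above the grip point and pulled back 8 cm.
- **Checks that failed or disagreed:**
  - Camera estimates of the same points differed by 1–3 mm, within or just over the calibration error.
  - Two scene-camera depth calculations gave no usable result: the dock position, because the window took in neighbouring objects, and the final thermometer height, because pixels without a depth reading were included. I relied on the top and wrist views for those.

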